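# Line up standoffs on the curing shelf and hold the lamp handle

## Task

Two porcelain standoffs still stand on the bench: set them upright on the low curing shelf with the one already there, so that all three stand side by side in one straight row on the steel strip, about a finger's width (18 mm) of gap between neighbours. Then, with the row let go, press the spring-loaded dead-man handle of the switch box half-way down, until the top of its pad is level with the middle mark on the post beside it, and finish while still holding it there: it must not be released, or the curing lamp goes out. Leave the other things on the bench where they are.

Things in the scene. Friction and masses are not known exactly. Their poses are not given: they have to be found in the camera images.
- standoff_a_mid (a point): One of two standoffs that start on the bench: a white porcelain standoff, a plain upright cylinder 36 mm across on a round aluminium foot 48 mm across and 10 mm high, 74 mm tall overall, about 0.16 kg. This point is at its centre, 37 mm above its underside; z is its upright axis. Its twin is standoff_b_mid; either may go in either place.
- standoff_b_mid (a point): The other standoff that starts on the bench: a white porcelain standoff, a plain upright cylinder 36 mm across on a round aluminium foot 48 mm across and 10 mm high, 74 mm tall overall, about 0.16 kg. This point is at its centre, 37 mm above its underside; z is its upright axis. 
- standoff_c_mid (a point): The standoff that already stands on the shelf's strip, somewhere along it: a white porcelain standoff, a plain upright cylinder 36 mm across on a round aluminium foot 48 mm across and 10 mm high, 74 mm tall overall, about 0.16 kg. This point is at its centre, 37 mm above its underside; z is its upright axis. 
- shelf_line (a point): Middle of the flush steel strip (18 x 320 mm) along the low wooden curing shelf, on the deck's top face, 50 mm above the bench. y along the strip, z up, x to the lamp bar at the back. Deck fixed, 340 mm along y, from x = -60 to +90 mm; lamp bar at x = 72 to 89 mm, 25 mm high. Keep standoff centres within 150 mm along y; which side of the standing piece has room varies.
- handle_pad (a point): Centre of the top of the black rubber pad (50 x 44 x 12 mm) at the free end of the dead-man handle, a steel bar on a grey switch box fixed to the bench. At rest it is level, 100 mm above the bench. x points along the bar to the pivot, 120 mm away. Press down from above. A thin post 105 mm high with three dark marks (up, half-way, bottom) stands 46 mm to the pad's -y side.
- handle (a joint): Handle angle in rad: 0 up (at rest, spring returned), 0.30 at the bottom stop, half-way is 0.15; the pad moves down 18 mm from 0 to half-way, 36 mm to the bottom. The spring pushes back with about 1 N at the start, 6 N half-way and 11 N at the bottom.
- spool_mid (a point): Short squat porcelain spool, 54 mm across, 38 mm tall, waisted, on the bench among the standoffs; point at its centre. A bystander: leave it where it is.
- bottle_mid (a point): White plastic bottle, 60 mm across, 170 mm tall; point at its centre. A bystander: leave it where it is.
- can_mid (a point): Plain steel can, 66 mm across, 90 mm tall; point at its centre. A bystander: leave it where it is.
- mug_mid (a point): Blue ceramic mug, 76 mm across, 85 mm tall; point at half its height. A bystander: leave it where it is.
- block_mid (a point): Wooden block 90 x 60 x 30 mm lying flat; point at its centre. A bystander: leave it where it is.
- driver_mid (a point): Screwdriver lying beyond the shelf; point near its middle. A bystander: leave it where it is.
Mind the look-alikes: they are no part of the job. Leave any yellow look-alike of the part that bears standoff_a_mid alone.

How it is judged:
By the outcome, as a careful person would: the job done as asked, in the order asked, and still so for the second after the job is handed in, while the arm keeps its last pose, push and grip.
It also fails if it takes over 54 s, if anything falls off the work surface, if the arm or the gripper's body presses on something with over 40 N, if the wrist force passes 120 N, or if a joint passes its speed limit or range.

## Robot

A 6-joint arm with a two-finger parallel gripper is mounted at the origin on the work surface. World frame = base frame: x ahead of the robot, y to its left, z up, the work surface at z = 0. Lengths are in mm, angles in rad, forces in N, time in s.
With the tool pointing down it reaches from about 350 to 775 mm from the base axis. Payload 7.3 kg.
Tool frame: the origin (TCP) lies between the finger pads; the fingertips stand 17 mm ahead of it and the grasp point (between the pads) lies 2 mm behind it; z points along the fingers, y is the direction in which the jaws open and shut (so a half turn about z gives the same grasp; the last joint's range is limited). The gripper opens to 92 mm and grips with 3 to 60 N. Pads are 19 mm wide; open, the fingers measure 130 mm over their backs; the gripper's body (75 mm by 190 mm) begins 47 mm behind the grasp point.
Start: joints at [1.088, 0.342, 1.524, -0, 1.275, -0.146], TCP at [173.481, 495.527, 243.741] pointing down, gripper open.
Joint ranges: [-2.53, 2.53], [-0.77, 2.02], [0.04, 2.7], [-1, 4.14], [0.28, 2.66], [-3.11, 3.11]. Speed limits (rad/s): [2.57, 2.57, 3.14, 3.14, 3.14, 3.14].

## Interface

Orientations are given as [roll, pitch, yaw] about the fixed x, y, z axes, in that order (R = Rz(yaw) Ry(pitch) Rx(roll)).
In Python, from plant import get_obs, capture, get_calibration, close_job gives the robot as it stands.
- The arm moves only by the tool carry_out, never from a script. Its argument "moves" is one flat list of numbers, 7 for each row, row after row: the shift along the tool's x, y, z normalised to -1 to 1, where 1 is 40 cm, then the turn, a rotation vector about the tool's x, y, z normalised to -1 to 1, where 1 is 30 degrees, then the opening, from 0 (shut) to 1 (fully open). A call has exactly 8 rows; each row is the pose to reach, as a shift and turn from the pose measured when the call began, along the tool's axes at that moment; what a row does not reach only later rows make up. A row lasts 1/10 s, in which the tool goes at most 50 mm and 8.59 degrees, less where a joint would pass 70% of its speed; a pose out of reach is approached as far as the arm can. A call with a number of a shift or a turn outside -1 to 1 is refused whole. A call with a gripper value outside its range is refused whole. The fingers move at their own pace and stop on an object; the grip force is fixed at half the most. Time passes only in rows, so rows that repeat a pose let the fingers close, or fill a call up. It gives the time, the measured TCP pose, the force and the opening at its end, in the units of the state.
- get_obs(): the state, without advancing time (a new reading comes with each control period).
- capture(name): name is "side" or "top"; returns the picture (400x640x3 uint8, red, green, blue); there is no depth.
- get_calibration(name): a dict with "vfov" (degrees; the focal length in pixels is half the picture's height over the tangent of half this angle, whatever the lens; pixels are square), "cx", "cy" (the principal point, pixels), "dist" ([k1, k2, p1, p2, k3] as OpenCV has them; the pictures are not rectified), "cam_to_world" (4x4, takes a point from camera to world coordinates). Camera axes: x right, y up, looking along -z (the intrinsics and any distortion apply to the point x, -y, -z); pixel columns grow to the right and rows downward; lengths in mm; the calibration is good to about 2 mm. A picture is of the moment at which its call begins. get_calibration takes no time and is no camera call.
- close_job(): hands the job in, once; it reports no verdict.
The state is a dict: "time": time; "joint_positions": joint angles; "dq": joint speeds; "tau": joint torques, N m; "tool_pos": TCP position; "tcp_rot": TCP orientation; "contact_force": force on the tool from outside, world axes, zero at the start; "moment": the same for the moment, N m; "grip_width": finger opening in mm.
Only numpy, scipy, OpenCV 4.12 (cv2) and the standard library are available. Lean on these libraries where they do the work, as an engineer would, in place of code of your own. Each camera call takes 0.05 s, during which the arm holds its last target.

## Working session

There is one attempt and no reset: what is moved stays moved. The work goes in short steps, Python scripts to look and compute and a tool call to move; the robot and the scene stay as the last step left them, time stands still between calls to the robot, and variables do not carry over. Pictures are saved under pics/ and viewed, and the job is handed in when it is done.

Besides the shell and the picture viewer there is one more tool, called as name(argument=value, ...) on one line, values as JSON. carry_out: Moves the arm, as the interface text tells. Scaled input: -1 to 1 covers 40 cm each way for a shift and 30 degrees each way for a turn. Its arguments: {"type":"object","properties":{"moves":{"type":"array","items":{"type":"number"}}},"required":["moves"]}

```bash
mkdir -p pics; ls
python3 - <<'E'
from plant import *
import cv2
print(get_obs())
for n in("side","top"):
    c=get_calibration(n);print(n,c)
    cv2.imwrite(f"pics/{n}0.png",cv2.cvtColor(capture(n),cv2.COLOR_RGB2BGR))
E
```

```text
pics
{'time': 0.0, 'joint_positions': array([ 1.08801879e+00,  3.42691238e-01,  1.52502504e+00, -2.36094739e-05,
        1.27540673e+00, -1.46029304e-01]), 'dq': array([ 4.07869962e-04,  9.03042542e-05,  3.61972212e-04,  1.40921043e-03,
       -1.51283237e-05, -7.11991764e-04]), 'tau': array([-3.40790311e-04, -4.31248677e+01, -2.44213682e+01,  7.17396406e-02,
        5.61807049e-02, -1.29413747e-04]), 'tool_pos': array([173.28771705, 495.16446178, 243.05849   ]), 'tcp_rot': array([-3.14007530e+00, -2.00347648e-04,  2.80485116e+00]), 'contact_force': array([0.53202251, 0.39271662, 0.62049748]), 'moment': array([-0.00762266, -0.02335683,  0.00539858]), 'grip_width': 91.44168479107901}
side {'vfov': 53.81317931256936, 'cx': 316.8124054529679, 'cy': 201.58585939605672, 'dist': array([-0.07023651,  0.        ,  0.        ,  0.        ,  0.        ]), 'cam_to_world': array([[ 9.03902205e-01,  3.09922929e-01, -2.94802615e-01,
         2.60352923e+02],
       [-4.27534539e-01,  6.33301876e-01, -6.45091429e-01,
        -5.97110369e+02],
       [-1.32295765e-02,  7.09137865e-01,  7.04945719e-01,
         8.37518450e+02],
       [ 0.00000000e+00,  0.00000000e+00,  0.00000000e+00,
         1.00000000e+00]])}
top {'vfov': 42.993885817229945, 'cx': 314.3679193240939, 'cy': 193.00258358897673, 'dist': array([-0.0418815,  0.       ,  0.       ,  0.       ,  0.       ]), 'cam_to_world': array([[ 1.15712373e-02,  9.88191326e-01, -1.52787468e-01,
         3.58066365e+02],
       [-9.99924989e-01,  1.20488601e-02,  2.20050547e-03,
         7.57607819e+01],
       [ 4.01543525e-03,  1.52750545e-01,  9.88256620e-01,
         1.51787222e+03],
       [ 0.00000000e+00,  0.00000000e+00,  0.00000000e+00,
         1.00000000e+00]])}
```

View pics/side0.png

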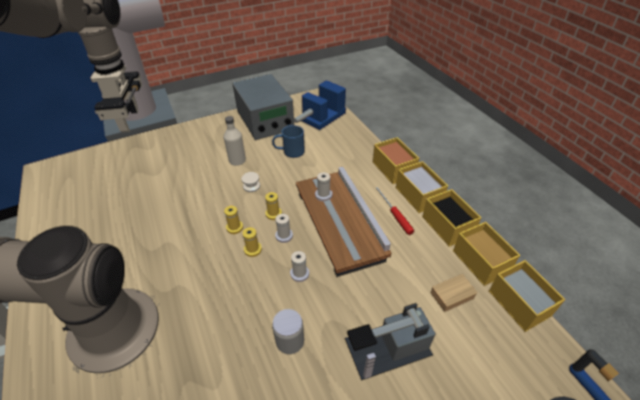

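View pics/top0.png

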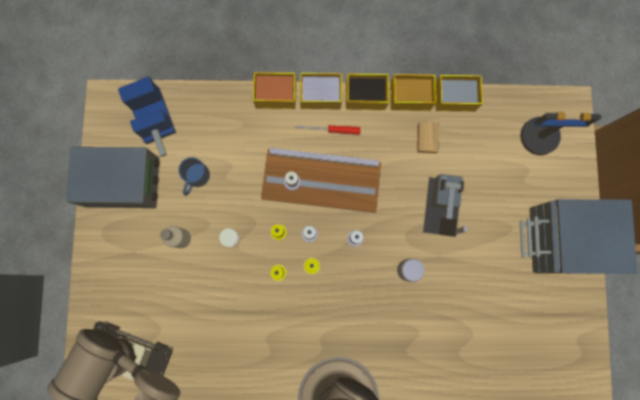

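The side view shows two white standoffs at (284,228) and (299,265), with three yellow look-alikes at (232,218), (252,240) and (272,205). The spool is at (250,182) and standoff C is on the shelf at (323,185). In the top view the white pair is at (310,233) and (356,237), yellow at (278,232), (278,272) and (312,266), and C at (291,180). The two white flanged pieces fit the description. I'll confirm that with enlarged crops.

```bash
cat > h.py <<'E'
import numpy as np, cv2
from plant import *
def ray(n,px):
    c=get_calibration(n); f=200/np.tan(np.radians(c['vfov']/2))
    K=np.array([[f,0,c['cx']],[0,f,c['cy']],[0,0,1.]])
    u=cv2.undistortPoints(np.array([[px]],float),K,c['dist'])[0,0]
    T=c['cam_to_world']; d=T[:3,:3]@np.array([u[0],-u[1],-1.]); return T[:3,3],d/np.linalg.norm(d)
def plane(n,px,z):
    o,d=ray(n,px); return (o+d*(z-o[2])/d[2])
def tri(p1,p2):
    o1,d1=ray("side",p1);o2,d2=ray("top",p2)
    A=np.stack([d1,-d2],1);s=np.linalg.lstsq(A,o2-o1,rcond=None)[0]
    a=o1+d1*s[0];b=o2+d2*s[1]; return (a+b)/2,np.linalg.norm(a-b)
def proj(n,P):
    c=get_calibration(n); f=200/np.tan(np.radians(c['vfov']/2))
    T=c['cam_to_world'];q=T[:3,:3].T@(np.array(P,float)-T[:3,3]);q=q*[1,-1,-1]
    K=np.array([[f,0,c['cx']],[0,f,c['cy']],[0,0,1.]])
    return cv2.projectPoints(q.reshape(1,1,3),np.zeros(3),np.zeros(3),K,c['dist'])[0].ravel()
E
python3 - <<'E'
import cv2,numpy as np
s=cv2.imread('pics/side0.png');t=cv2.imread('pics/top0.png')
def crop(im,x0,y0,w,h,k,n): cv2.imwrite(n,cv2.resize(im[y0:y0+h,x0:x0+w],None,fx=k,fy=k,interpolation=cv2.INTER_CUBIC))
crop(t,255,140,130,100,6,'pics/c1.png') 
crop(t,260,215,130,65,6,'pics/c1b.png')
crop(s,220,165,180,130,4.4,'pics/c2.png')
crop(t,395,160,80,90,6,'pics/c3.png')
crop(s,330,290,120,95,6,'pics/c4.png')
E
```

```text
(no output)
```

View pics/c1.png

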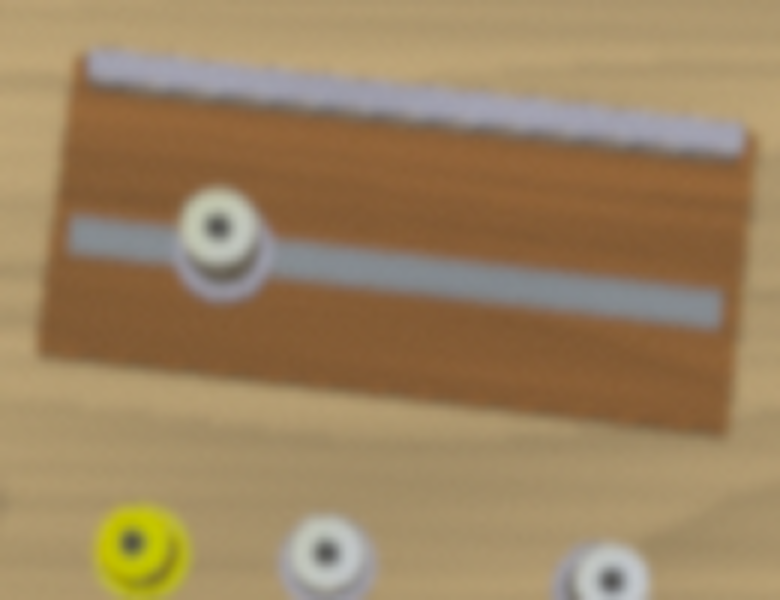

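View pics/c1b.png

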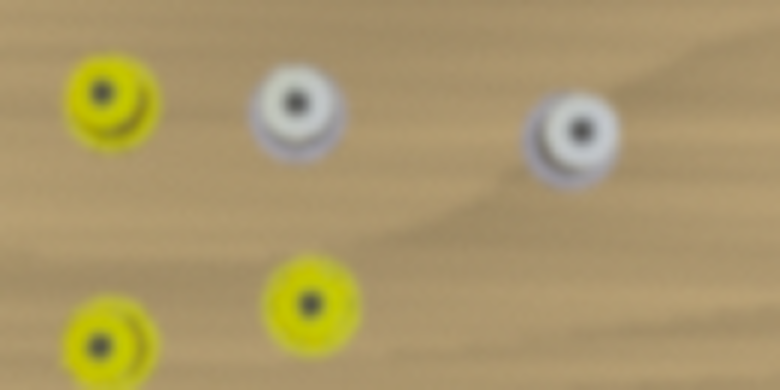

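View pics/c2.png

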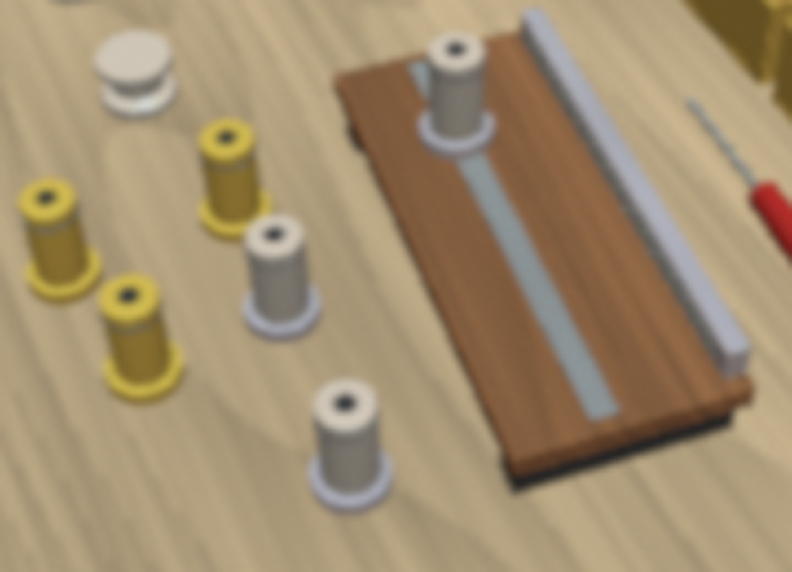

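View pics/c3.png

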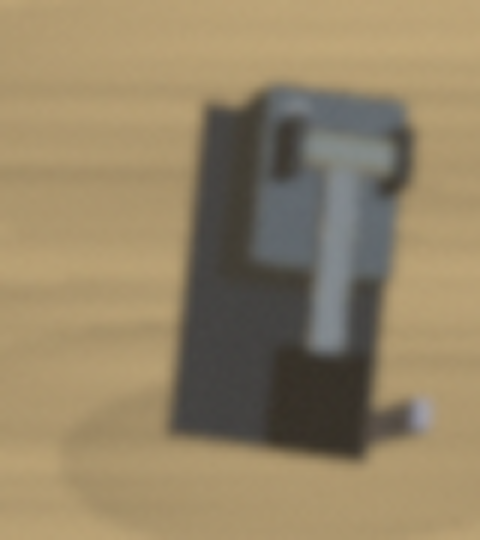

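View pics/c4.png

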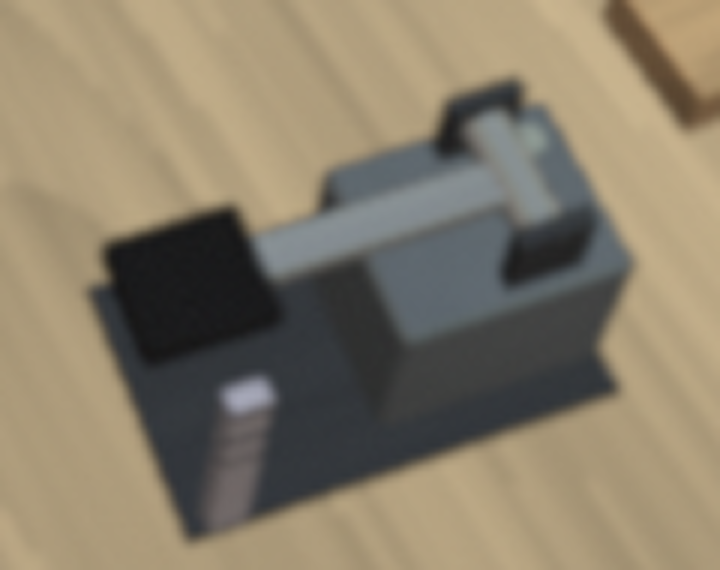

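The crops confirm the look-alikes are yellow and the two target standoffs are white with an aluminium foot. The bores, strip and pad are clear enough to measure.

```bash
cat > m.py <<'E'
from h import *
np.set_printoptions(precision=1,suppress=True)
def dark(im,x,y,r=4):
    g=cv2.cvtColor(im,cv2.COLOR_BGR2GRAY).astype(float)
    x0,y0=int(round(x))-r,int(round(y))-r
    p=g[y0:y0+2*r+1,x0:x0+2*r+1]; 
    yy,xx=np.mgrid[-r:r+1,-r:r+1]; m=(xx**2+yy**2<=r*r)
    w=np.clip(np.percentile(p[m],60)-15-p,0,None)*m*(xx**2+yy**2<=9)
    return np.array([(w*xx).sum()/w.sum()+x0+r,(w*yy).sum()/w.sum()+y0+r])
E
python3 - <<'E'
from m import *
s=cv2.imread('pics/side0.png');t=cv2.imread('pics/top0.png')
for n,a,b,z in(('A',(281.9,217.8),(308.9,231.6),74),('B',(298.2,256.2),(356.6,236.4),74),('C',(323.2,175.5),(291.1,177.6),124)):
    a2,b2=dark(s,*a),dark(t,*b)
    print(n,a2,b2,'tri',*tri(a2,b2),'side',plane('side',a2,z),'top',plane('top',b2,z))
def cc(p,x0,y0,k): return (x0+(p[0]+.5)/k-.5,y0+(p[1]+.5)/k-.5)
for p in((69,235),(721,310),(40,355),(728,435)): print('strip top',plane('top',cc(p,255,140,6),50))
for p in((418,65),(603,413)): print('strip side',plane('side',cc(p,220,165,4.4),50))
for p in((105,247),(237,207),(280,318),(152,362)): print('pad side',plane('side',cc(p,330,290,6),100))
for p in((278,348),(370,352),(272,448),(366,458)): print('pad top',plane('top',cc(p,395,160,6),100))
print('bar', [plane('top',cc(p,395,160,6),98) for p in((325,352),(349,150))])
print('post',plane('side',cc((247,393),330,290,6),105),plane('top',cc((421,415),395,160,6),105))
# strip mask fit
h=cv2.cvtColor(t,cv2.COLOR_BGR2HSV); m=np.zeros(h.shape[:2],np.uint8)
m[165:200,262:382]=((h[165:200,262:382,1]<60)&(h[165:200,262:382,2]>90))
m[:, 280:303]=0; m[:, :268]=0; m[:,374:]=0
ys,xs=np.nonzero(m);print(len(xs),xs.min(),xs.max())
P=np.array([plane('top',(x,y),50) for x,y in zip(xs,ys)])
l=cv2.fitLine(P[:,:2].astype(np.float32),cv2.DIST_L2,0,.01,.01).ravel();print('line',l)
E
```

```text
A [281.8 217.8] [308.9 231.7] tri [470.   86.6  74.9] 0.5854082594262146 side [470.6  87.4  74. ] top [469.8  86.7  74. ]
B [298.  256.2] [356.5 236.4] tri [458.2 -48.5  75.3] 0.40312220167973706 side [458.7 -47.6  74. ] top [458.1 -48.6  74. ]
C [323.1 175.7] [290.9 177.4] tri [617.  138.7 124.7] 0.34685781448596603 side [617.5 139.4 124. ] top [616.9 138.8 124. ]
strip top [625.6 214.8  50. ]
strip top [ 592.4 -104.3   50. ]
strip top [566.1 227.4  50. ]
strip top [ 531.  -107.3   50. ]
strip side [624.2 212.   50. ]
strip side [ 592.9 -100.4   50. ]
pad side [ 466.2 -281.2  100. ]
pad side [ 513.3 -287.9  100. ]
pad side [ 505.7 -328.5  100. ]
pad side [ 460.8 -323.3  100. ]
pad top [ 511.6 -284.4  100. ]
pad top [ 510.2 -327.8  100. ]
pad top [ 464.7 -280.4  100. ]
pad top [ 460.4 -324.4  100. ]
bar [array([ 510.2, -307.1,   98. ]), array([ 606.7, -321.3,   98. ])]
post [ 481.5 -347.5  105. ] [ 480.4 -349.5  105. ]
544 268 373
line [  0.1   1.  607.7  29.5]
```

Everything checks out. Bore tops triangulate to z ≈ 75 and 125 with residuals under 0.6 mm, and C sits on the strip line. C is at about +84 mm along the strip, so both free places are on its −y side at 66 mm pitch (48 mm foot + 18 mm gap). I'll write a planner that gives the move numbers.

```bash
cat > go.py <<'E'
from m import *
from scipy.spatial.transform import Rotation as R
import sys
np.set_printoptions(precision=4,suppress=True)
def go(*tg):
    o=get_obs(); p=o['tool_pos']; r=R.from_euler('xyz',o['tcp_rot'])
    print('t',round(o['time'],2),'pos',p,'rpy',o['tcp_rot'],'F',o['contact_force'],'w',round(o['grip_width'],1))
    for t in tg:
        t=list(t)
        q=R.from_euler('xyz',[np.pi,0,t[3]])
        print('row',(r.inv().apply(np.array(t[:3])-p))/400,np.degrees((r.inv()*q).as_rotvec())/30)
if __name__=="__main__":
    a=[float(x) for x in sys.argv[1:]]
    go(*[a[i:i+4] for i in range(0,len(a),4)])
E
python3 -c "
import numpy as np
C=np.array([617,138.7]);u=np.array([.1035,.9946]);print(C-66*u,C-132*u)"
python3 go.py 322 291 235 2.805  470 86.6 200 1.467
```

```text
[610.169   73.0564] [603.338    7.4128]
t 0.1 pos [173.3018 495.2112 243.108 ] rpy [-3.1402 -0.0002  2.8048] F [ 0.3771  0.474  -0.2201] w 91.7
row [-0.5196 -0.359   0.0207] [-0.0027 -0.0004 -0.0003]
row [-1.0377 -0.7189  0.1086] [-0.0025  0.0015  2.555 ]
```

carry_out(moves=[-0.07,-0.05,0.0,0,0,0.25,0.7,-0.15,-0.1,0.0,0,0,0.5,0.7,-0.25,-0.17,0.0,0,0,0.75,0.7,-0.35,-0.24,0.0,0,0,1,0.7,-0.44,-0.305,0.02,0,0,1,0.7,-0.52,-0.36,0.02,0,0,1,0.7,-0.6,-0.415,0.03,0,0,1,0.7,-0.68,-0.47,0.03,0,0,1,0.7])

```text
time: 0.9
tool_pos: [368.2, 226.3, 230.8]
tcp_rot: [-3.139, 0.0, 2.281]
contact_force: [1.0, 0.4, -0.2]
grip_width: 64.1
```

```bash
python3 go.py 470 86.6 180 1.467
```

```text
t 0.9 pos [368.1978 226.2627 230.7698] rpy [-3.1392  0.      2.281 ] F [ 0.9935  0.4181 -0.1834] w 64.1
row [-0.4307 -0.0344  0.127 ] [-0.0043  0.0019  1.5547]
```

carry_out(moves=[-0.1,-0.01,0.0,0,0,0.25,0.7,-0.2,-0.015,0.02,0,0,0.5,0.7,-0.3,-0.02,0.05,0,0,0.75,0.7,-0.38,-0.03,0.08,0,0,1,0.7,-0.43,-0.034,0.1,0,0,1,0.7,-0.43,-0.034,0.127,0,0,1,0.7,-0.43,-0.034,0.127,0,0,1,0.7,-0.43,-0.034,0.127,0,0,1,0.7])

```text
time: 1.7
tool_pos: [469.2, 87.7, 179.9]
tcp_rot: [-3.139, 0.001, 1.758]
contact_force: [-0.1, 0.0, 0.1]
grip_width: 64.5
```

```bash
python3 go.py 470 86.6 100 1.467 470 86.6 43 1.467
```

```text
t 1.7 pos [469.2244  87.6893 179.8845] rpy [-3.1385  0.0008  1.7585] F [-0.063   0.0492  0.094 ] w 64.5
row [-0.0029  0.002   0.1997] [-0.0056  0.0024  0.5567]
row [-0.0028  0.0024  0.3422] [-0.0056  0.0024  0.5567]
```

carry_out(moves=[-0.003,0.002,0.05,-0.005,0.002,0.25,0.7,-0.003,0.002,0.1,-0.005,0.002,0.5,0.7,-0.003,0.002,0.15,-0.005,0.002,0.557,0.7,-0.003,0.002,0.19,-0.005,0.002,0.557,0.7,-0.003,0.002,0.19,-0.005,0.002,0.557,0.7,-0.003,0.002,0.19,-0.005,0.002,0.557,0.7,-0.003,0.002,0.19,-0.005,0.002,0.557,0.7,-0.003,0.002,0.19,-0.005,0.002,0.557,0.7])

```text
time: 2.5
tool_pos: [470.5, 86.8, 104.9]
tcp_rot: [3.14, -0.0, 1.467]
contact_force: [-0.2, -0.4, 0.4]
grip_width: 64.4
```

```bash
python3 go.py 470 86.6 43 1.467
python3 - <<'E'
from h import *
im=cv2.cvtColor(capture('side'),cv2.COLOR_RGB2BGR)
cv2.imwrite('pics/s1.png',cv2.resize(im[130:300,190:400],None,fx=3.7,fy=3.5))
E
```

```text
t 2.5 pos [470.538   86.7869 104.9121] rpy [ 3.1399 -0.      1.4673] F [-0.1681 -0.4259  0.3556] w 64.4
row [-0.0006 -0.0016  0.1548] [ 0.0032 -0.0001  0.0005]
```

View pics/s1.png

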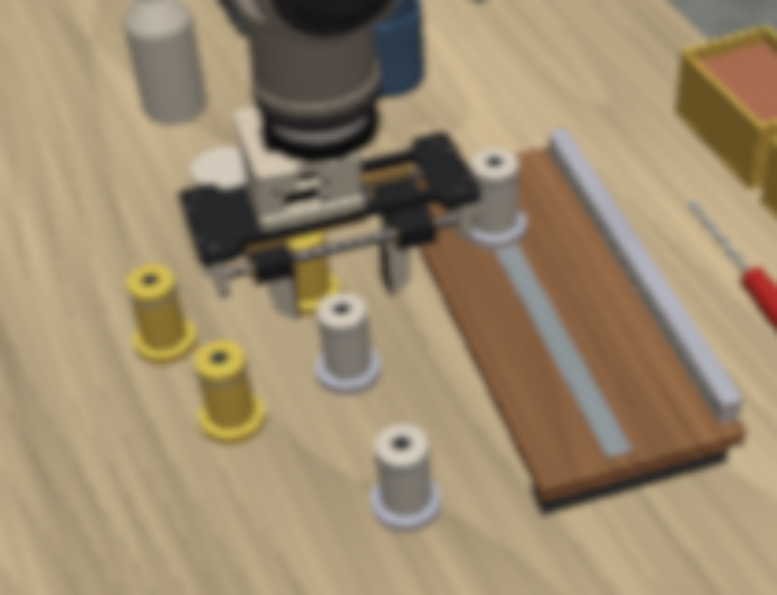

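The jaws straddle standoff A, with tips at crop (285,310) and (395,285) and A's top at (342,310). The neighbours are clear, so I'll descend and close.

carry_out(moves=[-0.001,-0.002,0.04,0.003,0,0,0.7,-0.001,-0.002,0.08,0.003,0,0,0.7,-0.001,-0.002,0.12,0.003,0,0,0.7,-0.001,-0.002,0.154,0.003,0,0,0.7,-0.001,-0.002,0.154,0.003,0,0,0.7,-0.001,-0.002,0.154,0.003,0,0,0.0,-0.001,-0.002,0.154,0.003,0,0,0.0,-0.001,-0.002,0.154,0.003,0,0,0.0])

```text
time: 3.35
tool_pos: [470.3, 86.4, 44.0]
tcp_rot: [3.14, -0.0, 1.467]
contact_force: [-0.3, -0.3, 0.6]
grip_width: 45.1
```

```bash
python3 go.py 470 86.6 175 1.467
```

```text
t 3.35 pos [470.2545  86.3933  43.9601] rpy [ 3.1402 -0.0002  1.4671] F [-0.2897 -0.2938  0.5541] w 45.1
row [ 0.0005 -0.0002 -0.3276] [ 0.0027 -0.0004  0.0001]
```

Still closing. I'll hold for two rows, then lift.

carry_out(moves=[0,0,0,0,0,0,0,0,0,0,0,0,0,0,0,0,0,0,0,0,0,0,0,0,0,0,0,0,0,0,-0.02,0,0,0,0,0,0,-0.06,0,0,0,0,0,0,-0.12,0,0,0,0,0,0,-0.2,0,0,0,0])

```text
time: 4.15
tool_pos: [469.0, 86.4, 124.1]
tcp_rot: [-3.14, 0.0, 1.467]
contact_force: [0.6, 0.5, -1.3]
grip_width: 35.5
```

```bash
python3 go.py 610.2 73.1 175 1.467 610.2 73.1 93 1.467
```

```text
t 4.15 pos [469.0186  86.3517 124.0622] rpy [-3.1398  0.0002  1.4671] F [ 0.577   0.5042 -1.2843] w 35.5
row [ 0.0036  0.3543 -0.128 ] [-0.0035  0.0004  0.0001]
row [0.0036 0.3546 0.077 ] [-0.0035  0.0004  0.0001]
```

carry_out(moves=[0,0.03,-0.08,0,0,0,0,0,0.1,-0.1,0,0,0,0,0.001,0.18,-0.1,0,0,0,0,0.002,0.26,-0.1,0,0,0,0,0.003,0.32,-0.08,0,0,0,0,0.0036,0.354,-0.05,-0.003,0,0,0,0.0036,0.354,-0.03,-0.003,0,0,0,0.0036,0.354,-0.03,-0.003,0,0,0])

```text
time: 4.95
tool_pos: [608.5, 73.1, 134.1]
tcp_rot: [-3.137, 0.001, 1.467]
contact_force: [-0.2, -0.4, -1.1]
grip_width: 35.6
```

```bash
python3 - <<'E'
from h import *
im=cv2.cvtColor(capture('side'),cv2.COLOR_RGB2BGR)
cv2.imwrite('pics/s2.png',cv2.resize(im[100:300,220:420],None,fx=3,fy=3,interpolation=cv2.INTER_CUBIC))
E
python3 go.py 610.2 73.1 95 1.467
```

```text
t 5.0 pos [608.7181  73.2837 135.1321] rpy [-3.1386  0.0004  1.4672] F [-1.134  -0.4988 -0.7066] w 35.6
row [-0.      0.004   0.1003] [-0.0058  0.0007  0.0003]
```

View pics/s2.png

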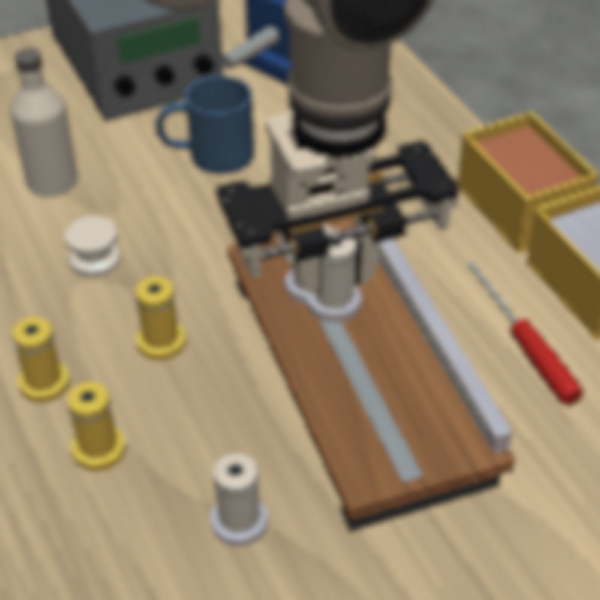

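The standoff is held upright over the strip, with its foot at crop (332,298) and C just behind it. I'll lower it.

carry_out(moves=[0,0.003,0.0,-0.005,0,0,0,0,0.004,0.03,-0.005,0,0,0,0,0.004,0.06,-0.005,0,0,0,0,0.004,0.08,-0.005,0,0,0,0,0.004,0.09,-0.005,0,0,0,0,0.004,0.098,-0.005,0,0,0,0,0.004,0.098,-0.005,0,0,0,0,0.004,0.098,-0.005,0,0,0])

```text
time: 5.8
tool_pos: [610.4, 73.1, 96.2]
tcp_rot: [3.142, 0.0, 1.467]
contact_force: [0.1, 0.2, -1.0]
grip_width: 35.5
```

```bash
python3 go.py 610.2 73.1 93.7 1.467
```

```text
t 5.8 pos [610.3938  73.0853  96.1578] rpy [3.1415 0.0004 1.4672] F [ 0.0905  0.2274 -0.9815] w 35.5
row [-0.     -0.0005  0.0061] [0.0001 0.0007 0.0003]
```

carry_out(moves=[0,-0.0005,0.002,0,0,0,0,0,-0.0005,0.004,0,0,0,0,0,-0.0005,0.006,0,0,0,0,0,-0.0005,0.006,0,0,0,0,0,-0.0005,0.006,0,0,0,0,0,-0.0005,0.006,0,0,0,0,0,-0.0005,0.006,0,0,0,0,0,-0.0005,0.006,0,0,0,0])

```text
time: 6.6
tool_pos: [610.4, 73.1, 94.5]
tcp_rot: [3.141, 0.0, 1.467]
contact_force: [-2.3, 0.4, 6.6]
grip_width: 35.2
```

It has seated at +6.6 N. Release and lift.

carry_out(moves=[0,0,0,0,0,0,0.7,0,0,0,0,0,0,0.7,0,0,0,0,0,0,0.7,0,0,0,0,0,0,0.7,0,0,0,0,0,0,0.7,0,0,-0.03,0,0,0,0.7,0,0,-0.1,0,0,0,0.7,0,0,-0.2,0,0,0,0.7])

```text
time: 7.4
tool_pos: [609.2, 73.1, 174.3]
tcp_rot: [-3.138, 0.001, 1.467]
contact_force: [1.3, -0.4, 0.6]
grip_width: 63.6
```

```bash
python3 go.py 458.2 -48.5 180 1.467 458.2 -48.5 110 1.467
```

```text
t 7.4 pos [609.2087  73.0782 174.266 ] rpy [-3.1384  0.0008  1.4671] F [ 1.2561 -0.3801  0.6374] w 63.6
row [-0.3414 -0.3441 -0.013 ] [-0.0061  0.0015  0.0002]
row [-0.3413 -0.3435  0.162 ] [-0.0061  0.0015  0.0002]
```

carry_out(moves=[-0.08,-0.08,-0.02,0,0,0,0.7,-0.16,-0.16,-0.02,0,0,0,0.7,-0.24,-0.24,0,0,0,0,0.7,-0.3,-0.3,0.04,-0.005,0,0,0.7,-0.34,-0.343,0.1,-0.005,0,0,0.7,-0.341,-0.3435,0.15,-0.005,0,0,0.7,-0.341,-0.3435,0.162,-0.005,0,0,0.7,-0.341,-0.3435,0.162,-0.005,0,0,0.7])

```text
time: 8.2
tool_pos: [458.6, -48.4, 110.3]
tcp_rot: [-3.141, 0.001, 1.467]
contact_force: [-0.0, 0.4, -0.0]
grip_width: 64.1
```

```bash
python3 - <<'E'
from m import *
s=cv2.cvtColor(capture('side'),cv2.COLOR_RGB2BGR);t=cv2.cvtColor(capture('top'),cv2.COLOR_RGB2BGR)
cv2.imwrite('pics/s3.png',s);cv2.imwrite('pics/t3.png',t)
cv2.imwrite('pics/s3c.png',cv2.resize(s[140:300,220:420],None,fx=4,fy=3.7,interpolation=cv2.INTER_CUBIC))
cv2.imwrite('pics/t3c.png',cv2.resize(t[140:260,260:390],None,fx=5,fy=5,interpolation=cv2.INTER_CUBIC))
print(proj('side',[610,73,124]),proj('top',[610,73,124]))
E
python3 go.py 458.2 -48.5 43.5 1.467
```

```text
[331.6 191.4] [314.4 180.1]
t 8.3 pos [459.3125 -48.3303 111.0176] rpy [3.1403 0.001  1.4677] F [ 0.2714 -0.7827 -0.212 ] w 64.6
row [-0.0005 -0.0029  0.1688] [0.0025 0.0019 0.0014]
```

View pics/s3c.png

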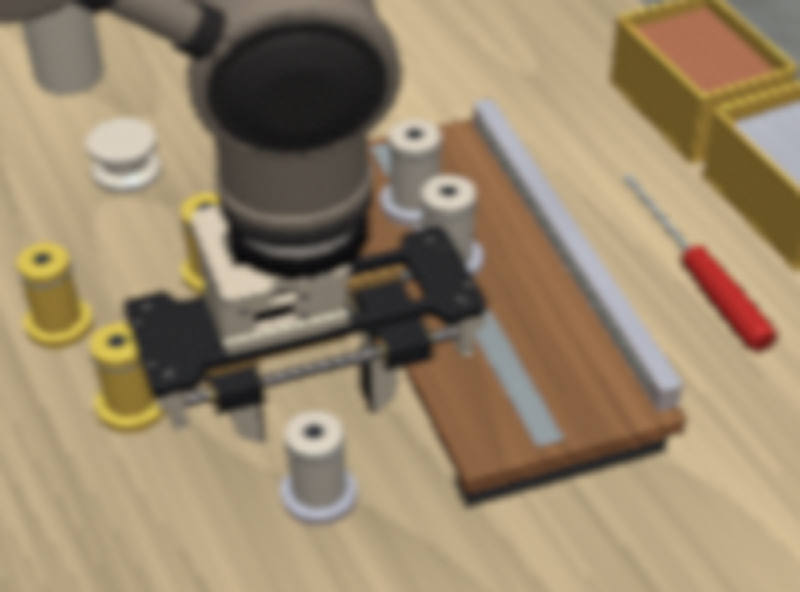

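View pics/t3c.png

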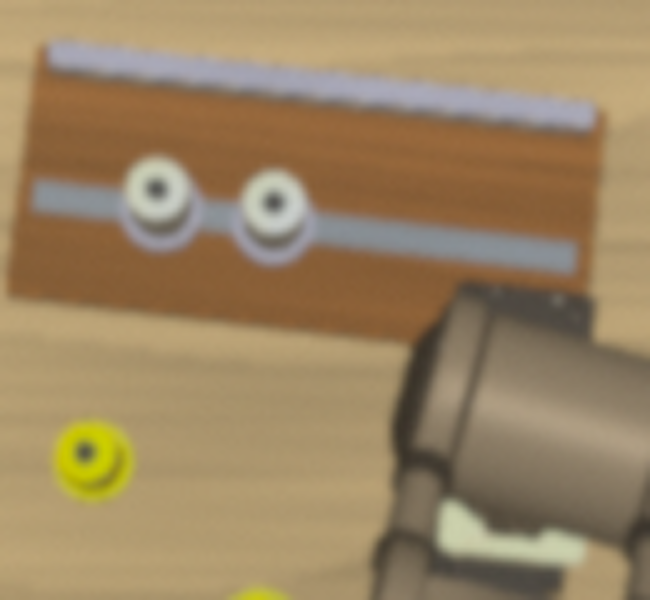

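A stands upright on the strip beside C; in the top crop C's bore is at (157,189) and A's at (274,202). The gripper is above B. I'll measure the placement and descend on B.

Run:
```python
from m import *
s=cv2.imread('pics/side0.png')
s=cv2.imread('pics/s3.png');t=cv2.imread('pics/t3.png')
R={}
for n,a,b in(('A',(331.6,191.4),(314.4,180.1)),('C',(323.2,175.5),(291.1,177.6))):
    a2,b2=dark(s,*a),dark(t,*b); P=plane('top',b2,124);R[n]=P
    print(n,a2,b2,*tri(a2,b2),plane('side',a2,124),P)
d=R['A']-R['C'];print(np.linalg.norm(d),d, R['A']+d)
```

```text
A [331.6 191.1] [314.3 180. ] [610.1  73.3 124.8] 0.07121839546054952 [610.5  74.  124. ] [610.2  73.3 124. ]
C [323.1 175.7] [290.8 177.4] [617.  138.7 124.7] 0.34058530275826643 [617.5 139.5 124. ] [616.9 138.8 124. ]
65.87169175450443 [ -6.7 -65.5   0. ] [603.5   7.8 124. ]
```

carry_out(moves=[0,-0.003,0.04,0.0025,0,0,0.7,0,-0.003,0.08,0.0025,0,0,0.7,0,-0.003,0.12,0.0025,0,0,0.7,0,-0.003,0.168,0.0025,0,0,0.7,0,-0.003,0.168,0.0025,0,0,0.7,0,-0.003,0.168,0.0025,0,0,0,0,-0.003,0.168,0.0025,0,0,0,0,-0.003,0.168,0.0025,0,0,0])

```text
time: 9.1
tool_pos: [458.9, -48.3, 44.8]
tcp_rot: [3.14, 0.001, 1.468]
contact_force: [0.3, -0.7, -0.6]
grip_width: 44.7
```

carry_out(moves=[0,0,0,0,0,0,0,0,0,0,0,0,0,0,0,0,0,0,0,0,0,0,0,0,0,0,0,0,0,0,0,0,0,0,0,0,0,0,0,0,0,0,0,0,0,0,0,0,0,0,0,0,0,0,0,0])

```text
time: 9.9
tool_pos: [459.3, -48.5, 45.5]
tcp_rot: [3.138, 0.002, 1.468]
contact_force: [-0.9, 0.6, 6.7]
grip_width: 35.3
```

A–C pitch is 65.9 mm, on the line. Lift B and carry it to (603.4, 7.6).

```bash
python3 go.py 458.5 -48.5 150 1.467 603.4 7.6 145 1.467
```

```text
t 9.9 pos [459.2862 -48.4536  45.4562] rpy [3.1385 0.0015 1.468 ] F [-0.867   0.5733  6.7438] w 35.3
row [-0.0007 -0.0011 -0.2614] [0.0059 0.0029 0.0019]
row [ 0.176   0.3448 -0.2481] [0.0059 0.0029 0.0019]
```

carry_out(moves=[0,0,-0.02,0,0,0,0,0,0,-0.08,0.003,0.003,0.002,0,0,0,-0.18,0.006,0.003,0.002,0,0.04,0.08,-0.25,0.006,0.003,0.002,0,0.09,0.17,-0.27,0.006,0.003,0.002,0,0.13,0.26,-0.27,0.006,0.003,0.002,0,0.176,0.343,-0.26,0.006,0.003,0.002,0,0.176,0.345,-0.25,0.006,0.003,0.002,0])

```text
time: 10.7
tool_pos: [606.7, 9.2, 145.5]
tcp_rot: [3.139, -0.001, 1.469]
contact_force: [-0.0, 0.3, -2.6]
grip_width: 35.6
```

```bash
python3 go.py 603.4 7.6 97.5 1.467
```

```text
t 10.7 pos [606.6703   9.2399 145.5347] rpy [ 3.1389 -0.0008  1.4687] F [-0.0396  0.3359 -2.6247] w 35.6
row [-0.005  -0.008   0.1201] [ 0.0052 -0.0016  0.0032]
```

carry_out(moves=[-0.004,-0.006,0.02,0.005,-0.0015,0.003,0,-0.005,-0.008,0.05,0.005,-0.0015,0.003,0,-0.005,-0.008,0.08,0.005,-0.0015,0.003,0,-0.005,-0.008,0.1,0.005,-0.0015,0.003,0,-0.005,-0.008,0.115,0.005,-0.0015,0.003,0,-0.005,-0.008,0.12,0.005,-0.0015,0.003,0,-0.005,-0.008,0.12,0.005,-0.0015,0.003,0,-0.005,-0.008,0.12,0.005,-0.0015,0.003,0])

```text
time: 11.5
tool_pos: [603.7, 7.6, 98.0]
tcp_rot: [3.141, -0.0, 1.467]
contact_force: [0.9, 0.9, -3.1]
grip_width: 35.1
```

```bash
python3 go.py 603.4 7.6 95 1.467;python3 - <<'E'
from m import *
s=cv2.cvtColor(capture('side'),cv2.COLOR_RGB2BGR)
cv2.imwrite('pics/s4c.png',cv2.resize(s[140:300,220:420],None,fx=4,fy=3.7,interpolation=cv2.INTER_CUBIC))
E
```

```text
t 11.5 pos [603.6953   7.5677  97.9645] rpy [ 3.1406 -0.      1.4671] F [ 0.8787  0.8778 -3.092 ] w 35.1
row [ 0.     -0.0007  0.0074] [ 0.0018 -0.0001  0.0002]
```

View pics/s4c.png

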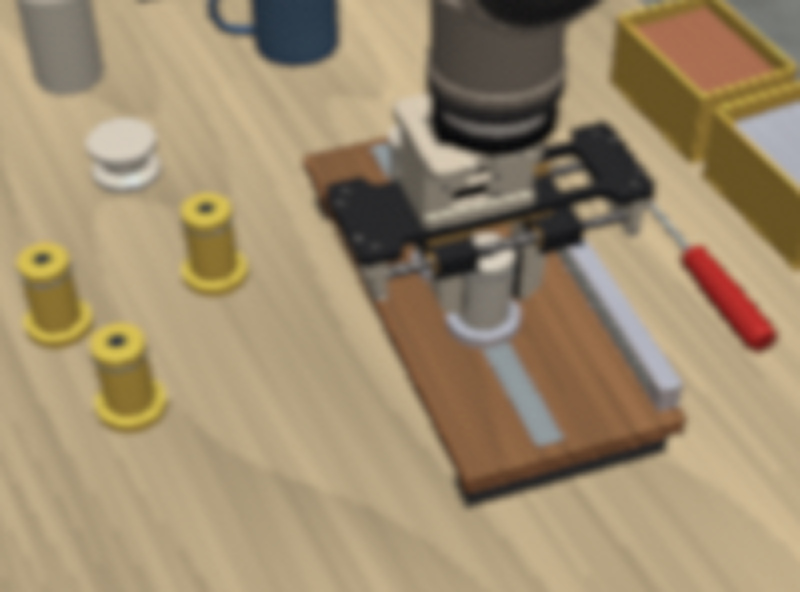

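B is upright over the strip, with its foot at (484,318). Lower slowly.

carry_out(moves=[0,-0.0007,0.002,0.002,0,0,0,0,-0.0007,0.004,0.002,0,0,0,0,-0.0007,0.006,0.002,0,0,0,0,-0.0007,0.007,0.002,0,0,0,0,-0.0007,0.007,0.002,0,0,0,0,-0.0007,0.007,0.002,0,0,0,0,-0.0007,0.007,0.002,0,0,0,0,-0.0007,0.007,0.002,0,0,0])

```text
time: 12.35
tool_pos: [603.5, 7.6, 95.5]
tcp_rot: [3.141, -0.0, 1.467]
contact_force: [-1.4, 1.1, 3.5]
grip_width: 35.5
```

carry_out(moves=[0,0,0.001,0,0,0,0,0,0,0.001,0,0,0,0,0,0,0.001,0,0,0,0.7,0,0,0.001,0,0,0,0.7,0,0,0.001,0,0,0,0.7,0,0,0.001,0,0,0,0.7,0,0,0.001,0,0,0,0.7,0,0,-0.02,0,0,0,0.7])

```text
time: 13.15
tool_pos: [602.8, 7.7, 102.7]
tcp_rot: [-3.139, -0.0, 1.467]
contact_force: [-0.2, 0.4, -0.9]
grip_width: 64.1
```

```bash
python3 go.py 603.4 7.6 200 1.467 485.5 -150 200 1.467
```

```text
t 13.15 pos [602.7752   7.6807 102.7098] rpy [-3.1395 -0.0001  1.4671] F [-0.2454  0.3572 -0.9302] w 64.1
row [-0.      0.0011 -0.2432] [-0.004  -0.0001  0.0002]
row [-0.4224 -0.2513 -0.2427] [-0.004  -0.0001  0.0002]
```

carry_out(moves=[0,0.001,-0.06,0,0,0,0.7,0,0.001,-0.15,0,0,0,0.7,0,0.001,-0.22,0,0,0,0.7,-0.08,-0.05,-0.24,0,0,0,0.3,-0.17,-0.1,-0.24,0,0,0,0,-0.26,-0.15,-0.24,0,0,0,0,-0.35,-0.2,-0.24,0,0,0,0,-0.42,-0.25,-0.24,0,0,0,0])

```text
time: 13.95
tool_pos: [485.1, -150.7, 199.7]
tcp_rot: [-3.141, 0.001, 1.467]
contact_force: [-0.2, -0.0, 0.2]
grip_width: 29.1
```

```bash
cat > go2.py <<'E'
from go import *
def go2(z,xy=(485,-304.5),th=0.15):
    o=get_obs(); p=o['tool_pos']; r=R.from_euler('xyz',o['tcp_rot'])
    q=R.from_euler('xyz',[np.pi,0,1.456])*R.from_rotvec([-th,0,0])
    tip=p+17*r.as_matrix()[:,2]
    print('t',round(o['time'],2),'pos',p,'tip',tip,'F',o['contact_force'],'M',o['moment'],'w',round(o['grip_width'],1))
    print('ztool target',q.as_matrix()[:,2])
    print('row',(r.inv().apply(np.array([*xy,z])-p))/400,np.degrees((r.inv()*q).as_rotvec())/30)
if __name__=="__main__": go2(*[float(x) for x in sys.argv[1:2]])
E
python3 go2.py 140
python3 - <<'E'
from m import *
s=cv2.cvtColor(capture('side'),cv2.COLOR_RGB2BGR);t=cv2.cvtColor(capture('top'),cv2.COLOR_RGB2BGR)
cv2.imwrite('pics/s5.png',s);cv2.imwrite('pics/t5.png',t)
cv2.imwrite('pics/t5c.png',cv2.resize(t[140:280,220:440],None,fx=3.6,fy=3.6,interpolation=cv2.INTER_CUBIC))
R={}
for n,P0 in(('A',(610,73,124)),('C',(617,138.7,124)),('B',(603.4,7.6,124))):
    a2,b2=dark(s,*proj('side',P0)),dark(t,*proj('top',P0)); P=plane('top',b2,124);R[n]=P
    print(n,a2,b2,*tri(a2,b2),plane('side',a2,124),P)
for a,b in('AC','AB'): print(np.linalg.norm(R[a]-R[b]))
E
```

```text
t 13.95 pos [ 485.1275 -150.7365  199.6993] tip [ 485.109  -150.7467  182.6993] F [-0.2249 -0.0065  0.1657] M [-0.0825  0.0642  0.0025] w 29.1
ztool target [ 0.1485 -0.0171 -0.9888]
row [-0.3823  0.0398  0.1495] [-0.2884 -0.0002  0.0203]
 ** On entry to DLASCL parameter number  4 had an illegal value
 ** On entry to DLASCL parameter number  4 had an illegal value
 ** On entry to DLASCL parameter number  4 had an illegal value
 ** On entry to DLASCL parameter number  4 had an illegal value
 ** On entry to DLASCL parameter number  5 had an illegal value
 ** On entry to DLASCL parameter number  4 had an illegal valuem.py:9: RuntimeWarning: invalid value encountered in scalar divide
  return np.array([(w*xx).sum()/w.sum()+x0+r,(w*yy).sum()/w.sum()+y0+r])
Traceback (most recent call last):
  File "h.py", line 12, in tri
    A=np.stack([d1,-d2],1);s=np.linalg.lstsq(A,o2-o1,rcond=None)[0]
                             ~~~~~~~~~~~~~~~^^^^^^^^^^^^^^^^^^^^
numpy.linalg.LinAlgError: SVD did not converge in Linear Least Squares
```

View pics/s5.png

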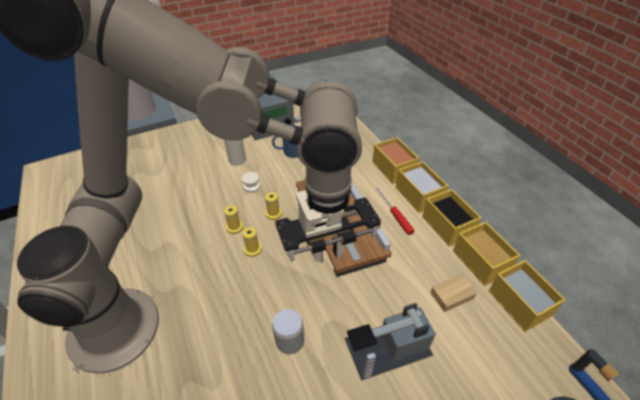

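View pics/t5c.png

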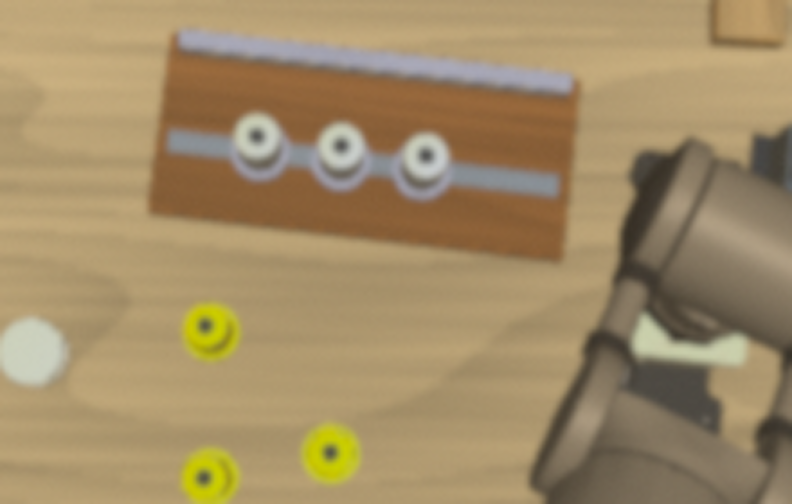

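The top crop shows the three standoffs in a row at (257,135), (341,146) and (427,156); the arm hides the row from the side. I'll measure from the top view only and move over the pad.

Run:
```python
from m import *
t=cv2.imread('pics/t5.png');R=[]
for P0 in((617,138.7,124),(610,73,124),(603.4,7.6,124)):
    R.append(plane('top',dark(t,*proj('top',P0)),124))
print(np.array(R),np.linalg.norm(R[0]-R[1]),np.linalg.norm(R[1]-R[2]))
```

```text
[[617.  138.8 124. ]
 [610.2  73.3 124. ]
 [603.4   7.5 124. ]] 65.90351012332295 66.13810999796287
```

carry_out(moves=[-0.1,0.01,0.0,-0.1,0,0.02,0,-0.2,0.02,0.02,-0.2,0,0.02,0,-0.28,0.03,0.05,-0.288,0,0.02,0,-0.35,0.04,0.1,-0.288,0,0.02,0,-0.382,0.04,0.13,-0.288,0,0.02,0,-0.382,0.04,0.149,-0.288,0,0.02,0,-0.382,0.04,0.149,-0.288,0,0.02,0,-0.382,0.04,0.149,-0.288,0,0.02,0])

```text
time: 14.85
tool_pos: [484.0, -303.9, 140.7]
tcp_rot: [2.993, -0.0, 1.454]
contact_force: [0.5, 0.5, 0.5]
grip_width: 0.6
```

```bash
python3 go2.py 120
python3 - <<'E'
from m import *
s=cv2.cvtColor(capture('side'),cv2.COLOR_RGB2BGR);cv2.imwrite('pics/s6.png',s)
cv2.imwrite('pics/s6c.png',cv2.resize(s[240:390,310:460],None,fx=4,fy=4,interpolation=cv2.INTER_CUBIC))
E
```

```text
t 14.85 pos [ 484.0157 -303.9445  140.6563] tip [ 486.5154 -304.2351  123.8436] F [0.5355 0.5409 0.5333] M [-0.1274  0.1963 -0.0417] w 0.6
ztool target [ 0.1485 -0.0171 -0.9888]
row [-0.0011 -0.0051  0.0515] [-0.0027  0.0003 -0.0032]
```

View pics/s6c.png

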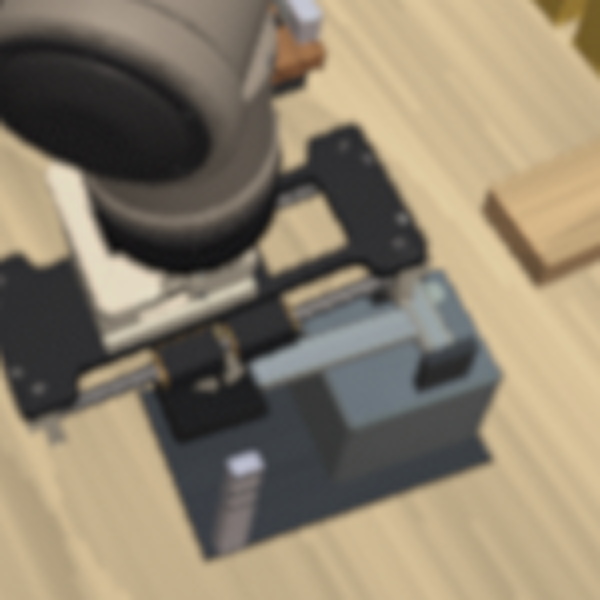

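The row pitch is 65.9 and 66.1 mm and it is collinear. The closed fingertips are above the pad, around (215,385), and the post at (245,465) is clear. Approach.

carry_out(moves=[-0.001,-0.005,0.02,-0.003,0,-0.003,0,-0.001,-0.005,0.04,-0.003,0,-0.003,0,-0.001,-0.005,0.051,-0.003,0,-0.003,0,-0.001,-0.005,0.051,-0.003,0,-0.003,0,-0.001,-0.005,0.051,-0.003,0,-0.003,0,-0.001,-0.005,0.051,-0.003,0,-0.003,0,-0.001,-0.005,0.051,-0.003,0,-0.003,0,-0.001,-0.005,0.051,-0.003,0,-0.003,0])

```text
time: 15.7
tool_pos: [485.2, -304.8, 120.7]
tcp_rot: [2.991, 0.001, 1.456]
contact_force: [-0.0, 0.6, 0.1]
grip_width: 0.4
```

```bash
python3 go2.py 98.8
```

```text
t 15.7 pos [ 485.1922 -304.7941  120.7038] tip [ 487.7319 -305.1023  103.8974] F [-0.0294  0.5552  0.1254] M [-0.0828  0.1503  0.0096] w 0.4
ztool target [ 0.1485 -0.0171 -0.9888]
row [ 0.0007 -0.0088  0.0541] [0.002  0.0017 0.0001]
```

carry_out(moves=[0,-0.002,0.01,0,0,0,0,0,-0.0035,0.02,0,0,0,0,0,-0.005,0.03,0,0,0,0,0,-0.007,0.04,0,0,0,0,0,-0.008,0.047,0,0,0,0,0,-0.008,0.05,0,0,0,0,0,-0.008,0.05,0,0,0,0,0,-0.008,0.05,0,0,0,0])

```text
time: 16.5
tool_pos: [485.6, -305.2, 100.9]
tcp_rot: [2.989, 0.002, 1.456]
contact_force: [1.3, -0.5, 6.0]
grip_width: 0.4
```

```bash
python3 go2.py 98.8
python3 - <<'E'
from m import *
s=cv2.cvtColor(capture('side'),cv2.COLOR_RGB2BGR);cv2.imwrite('pics/s7.png',s)
cv2.imwrite('pics/s7c.png',cv2.resize(s[310:390,330:450],None,fx=6,fy=6,interpolation=cv2.INTER_CUBIC))
E
```

```text
t 16.5 pos [ 485.63   -305.1524  100.8747] tip [ 488.1941 -305.4777   84.0723] F [ 1.3194 -0.5032  5.9642] M [-0.0919 -0.1799  0.0028] w 0.4
ztool target [ 0.1485 -0.0171 -0.9888]
row [ 0.0014 -0.0025  0.0049] [0.005  0.0033 0.0001]
```

View pics/s7c.png

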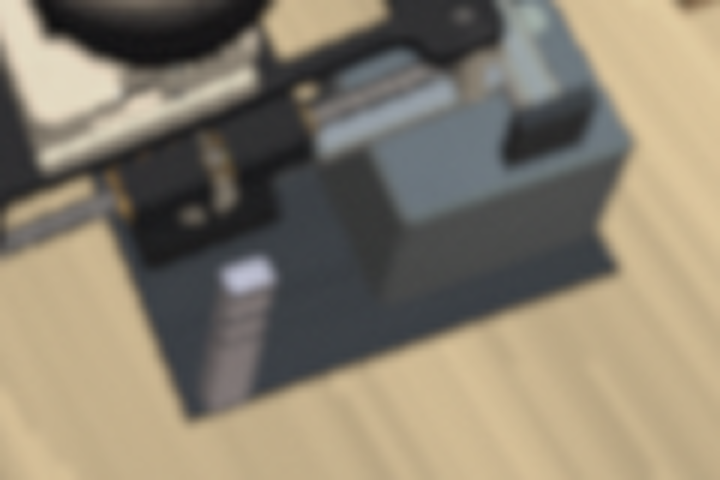

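```bash
python3 - <<'E'
from m import *
b=np.array([.993,-.115,0]);n=np.array([.115,.993,0]);c=np.array([486.6,-304.7,0])
for th in(0,.1,.12,.135,.15,.165,.2):
    out=[]
    for dx,dy in((-25,-22),(25,-22)):
        for dz in(0,-12):
            l=120-dx; # distance from pivot
            piv=c+120*b; P=piv-b*(l*np.cos(th)+dz*np.sin(th)*1)+n*dy+[0,0,100-l*np.sin(th)+dz*np.cos(th)]
            out+=list(proj('side',P))
    print(th,np.array(out))
for f in('side0','s7'):
    im=cv2.imread(f'pics/{f}.png'); g=cv2.cvtColor(im,cv2.COLOR_BGR2GRAY)
    print(f);print(g[336:364,350:380:2])
E
python3 - <<'E'
import cv2,numpy as np
a=cv2.imread('pics/side0.png')[320:385,340:400];b=cv2.imread('pics/s7.png')[320:385,340:400]
f=lambda i:cv2.convertScaleAbs(cv2.resize(i,None,fx=6.5,fy=6.5,interpolation=cv2.INTER_CUBIC),alpha=2.2,beta=-20)
cv2.imwrite('pics/cmp.png',np.hstack([f(a),f(b)]))
E
```

```text
0 [354.3 350.4 354.  353.  377.9 342.3 377.3 345. ]
0.1 [354.2 353.5 354.5 355.8 377.6 344.4 377.6 346.8]
0.12 [354.3 354.  354.6 356.3 377.6 344.7 377.7 347.1]
0.135 [354.4 354.4 354.8 356.7 377.6 345.  377.8 347.4]
0.15 [354.5 354.9 354.9 357.1 377.6 345.3 377.9 347.6]
0.165 [354.6 355.3 355.1 357.4 377.7 345.6 378.  347.9]
0.2 [354.8 356.2 355.6 358.2 377.8 346.2 378.3 348.4]
side0
[[ 25  27  27  27  27  26  26  25  26  25  26  26  62  93  82]
 [ 22  24  26  25  28  26  27  27  26  27  26  25  41  67  64]
 [ 22  26  26  26  26  28  25  26  26  26  26  27  32  52  56]
 [ 24  25  27  26  26  26  26  25  27  25  26  26  27  44  55]
 [ 28  25  26  27  27  25  25  26  27  28  26  26  26  39  55]
 [ 33  25  26  27  27  26  27  26  27  26  26  26  26  35  53]
 [ 38  24  28  25  26  26  29  26  28  27  26  27  24  33  52]
 [ 42  24  26  25  27  28  26  26  26  26  27  24  25  37  53]
 [ 49  25  25  26  26  28  25  27  28  25  25  26  32  45  53]
 [ 51  28  26  27  26  28  27  27  24  25  28  37  45  52  55]
 [ 53  33  25  26  27  26  25  24  28  33  40  48  54  54  55]
 [ 53  38  23  26  
[... 2120 characters left out ...]
4  65]
 [121  59  34  30  38  50  57  62  65  86 115 141 116  66  64]
 [144  65  44  42  52  60  63  64  80 128 160 175 145  70  65]
 [157  73  55  56  61  63  63  65  93 163 185 188 162  81  64]
 [166  86  61  62  64  66  65  64  93 171 191 185 160  84  62]
 [174 103  62  63  64  65  65  65  84 159 182 163 132  76  62]
 [180 124  65  65  66  65  64  65  80 132 151 127 103  67  61]
 [182 146  68  65  65  65  64  64  79 107 118 111  98  65  61]
 [184 157  74  65  65  65  65  65  82 102 114 117  98  65  63]
 [184 166  86  65  65  64  64  65  83 107 117 113  87  64  63]
 [185 175 103  64  63  62  62  65  85 107 109 103  79  63  63]
 [185 180 120  63  63  62  61  66  83  98 106 107  80  63  62]]
```

View pics/cmp.png

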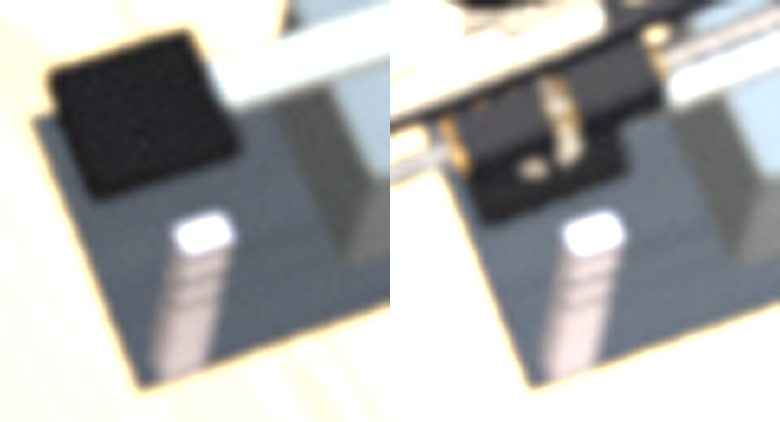

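The force is about 6 N, which is the half-way value, but the tip kinematics say 84 mm instead of 82. I'll get the handle angle more precisely from the shift of the pad's lower edge between pictures.

```bash
cat > ang.py <<'E'
from m import *
from scipy.optimize import minimize_scalar
b=np.array([.993,-.115,0]);n=np.array([.115,.993,0]);c=np.array([486.6,-304.7,0])
def edge(th):
    piv=c+120*b;Q=[]
    for dx in(-25,25):
        l=120-dx;dz=-12
        Q.append(proj('side',piv-b*(l*np.cos(th)+dz*np.sin(th))+n*-22+[0,0,100-l*np.sin(th)+dz*np.cos(th)]))
    return Q
def row(th,x): (x0,y0),(x1,y1)=edge(th);return y0+(np.array(x)-x0)*(y1-y0)/(x1-x0)
def meas(g,x,y0):
    rr=np.arange(int(y0)-6,int(y0)+7);v=g[rr,x].astype(float)
    lo,hi=v[:4].min(),np.median(v[-3:]);m=(lo+hi)/2
    i=int(np.argmax((v[1:]>=m)&(v[:-1]<m)));return rr[i]+(m-v[i])/(v[i+1]-v[i])
def ang(now,verbose=1):
    g0=cv2.cvtColor(cv2.imread('pics/side0.png'),cv2.COLOR_BGR2GRAY)
    xs=list(range(356,371)); 
    e0=np.array([meas(g0,x,row(0,x)) for x in xs]);e1=np.array([meas(now,x,row(.145,x)) for x in xs])
    d=e1-e0
    if verbose:print('shift',d)
    ths=[]
    for x,dd in zip(xs,d):
        ths.append(minimize_scalar(lambda t:(row(t,x)-row(0,x)-dd)**2,bounds=(0,.3),method='bounded').x)
    print('theta',np.round(ths,3),'median',np.median(ths), 'e0-model',np.mean(e0-row(0,xs)))
E
python3 - <<'E'
from ang import *
ang(cv2.cvtColor(cv2.imread('pics/s7.png'),cv2.COLOR_BGR2GRAY))
s=[cv2.cvtColor(capture('side'),cv2.COLOR_RGB2GRAY) for _ in range(2)]
ang(np.mean(s,0))
import go2; go2.go2(98.8)
E
```

```text
shift [3.9 4.  4.  3.7 3.7 3.7 3.9 3.6 3.5 3.2 4.1 6.  5.5 6.8 6.3]
theta [0.1 0.1 0.1 0.1 0.1 0.1 0.1 0.1 0.1 0.1 0.2 0.3 0.2 0.3 0.3] median 0.14192649852070177 e0-model -1.632535669852651
shift [3.9 3.9 4.  3.7 3.6 3.7 3.8 3.7 3.5 3.3 4.3 6.  5.5 6.8 6.3]
theta [0.1 0.1 0.1 0.1 0.1 0.1 0.1 0.1 0.1 0.1 0.2 0.3 0.2 0.3 0.3] median 0.1427895048765628 e0-model -1.632535669852651
t 16.65 pos [ 485.6317 -305.1523  100.9518] tip [ 488.1968 -305.4782   84.1496] F [1.0825 0.1524 4.717 ] M [-0.0885 -0.1489 -0.0131] w 0.6
ztool target [ 0.1485 -0.0171 -0.9888]
row [ 0.0014 -0.0026  0.005 ] [0.0051 0.0034 0.0001]
```

The e0 offset shows the visible edge is the pad's top edge, and columns past 365 hit the post. I'll fix both.

```bash
sed -i 's/;dz=-12/;dz=0/; s/range(356,371)/range(355,365)/' ang.py
python3 - <<'E'
from ang import *
np.set_printoptions(precision=3)
ang(cv2.cvtColor(cv2.imread('pics/s7.png'),cv2.COLOR_BGR2GRAY))
E
python3 go2.py 98.8
```

```text
shift [3.79  3.899 3.902 3.912 3.769 3.746 3.732 4.087 3.835 3.874]
theta [0.127 0.133 0.135 0.137 0.134 0.136 0.137 0.153 0.146 0.15 ] median 0.13648647665422436 e0-model 0.6632633724284005
t 16.65 pos [ 485.6317 -305.1523  100.9518] tip [ 488.1968 -305.4782   84.1496] F [1.0825 0.1524 4.717 ] M [-0.0885 -0.1489 -0.0131] w 0.6
ztool target [ 0.1485 -0.0171 -0.9888]
row [ 0.0014 -0.0026  0.005 ] [0.0051 0.0034 0.0001]
```

Both methods now agree on θ ≈ 0.135, so I'll press about 2 mm further.

carry_out(moves=[0,-0.0005,0.003,0,0,0,0,0,-0.001,0.006,0,0,0,0,0,-0.001,0.006,0,0,0,0,0,-0.001,0.006,0,0,0,0,0,-0.001,0.006,0,0,0,0,0,-0.001,0.006,0,0,0,0,0,-0.001,0.006,0,0,0,0,0,-0.001,0.006,0,0,0,0])

```text
time: 17.45
tool_pos: [485.8, -305.2, 98.9]
tcp_rot: [2.988, 0.002, 1.456]
contact_force: [0.1, 0.3, 6.1]
grip_width: 0.0
```

```bash
python3 go2.py 98.8
python3 - <<'E'
from ang import *
np.set_printoptions(precision=3)
s=cv2.cvtColor(capture('side'),cv2.COLOR_RGB2BGR);cv2.imwrite('pics/s8.png',s)
t=cv2.cvtColor(capture('top'),cv2.COLOR_RGB2BGR);cv2.imwrite('pics/t8.png',t)
ang(cv2.cvtColor(s,cv2.COLOR_BGR2GRAY))
R={}
for n,P0 in(('C',(617,138.7,124)),('A',(610,73,124)),('B',(603.4,7.6,124))):
    b2=dark(t,*proj('top',P0)); print(n,plane('top',b2,124))
E
python3 go2.py 98.8
```

```text
t 17.45 pos [ 485.8305 -305.1988   98.863 ] tip [ 488.407  -305.5306   82.0627] F [0.0987 0.3097 6.1386] M [0.0545 0.029  0.0341] w 0.0
ztool target [ 0.1485 -0.0171 -0.9888]
row [ 0.0015 -0.0023 -0.0002] [0.0065 0.0039 0.0003]
shift [ 4.165  4.196  4.285  4.406  4.212  4.282  4.048  4.518  4.575 -2.558]
theta [0.14  0.143 0.148 0.155 0.15  0.155 0.149 0.17  0.175 0.   ] median 0.14983613791761546 e0-model 0.6632633724284005
C [616.98  138.819 124.   ]
A [610.188  73.293 124.   ]
B [603.34    7.447 124.   ]
t 17.55 pos [ 485.8104 -305.1792   98.8296] tip [ 488.3853 -305.5102   82.029 ] F [0.2005 0.5182 5.7292] M [ 0.0138  0.0055 -0.0009] w 0.6
ztool target [ 0.1485 -0.0171 -0.9888]
row [ 0.0015 -0.0022 -0.0003] [0.0063 0.0038 0.0003]
```

View pics/s8.png

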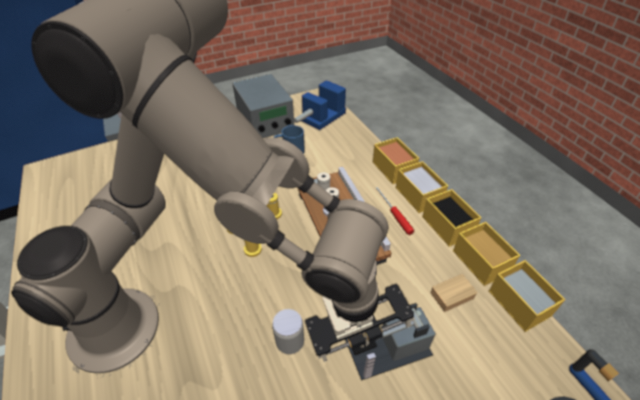

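View pics/t8.png

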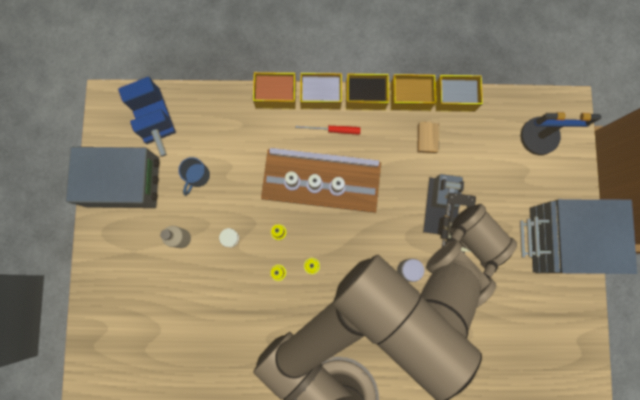

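The pad is half-way by three measures: tip at 82.0 mm, θ ≈ 0.150 from the picture, and about 6 N. The row of three at top-view (291,180), (315,182) and (338,184) is undisturbed, and the bystanders are where they were. Hand in.

```bash
python3 -c "
from plant import *
print(close_job())"
```

```text
the job is handed in; nothing more can be done
None
```

I set both white standoffs on the steel strip next to the one already there. With the row let go, I pressed the dead-man handle half-way down and handed in the job at about 17.6 s, still holding it.

- **Row:** in the last top picture the three centres are in one line, 65.9 and 66.2 mm apart. That leaves about 18 mm between the feet. By then the arm mostly hid the row from the side camera, so this check used the top view only.
- **Handle:** the fingertips ended at 82.0 mm, which is half-way. The picture gave an angle of about 0.150 rad, and the push back was about 6 N.
- **Checks that disagreed:** just before the last 2 mm of press, the force already read 6 N. My first picture estimate was about 0.142 rad, because it used the wrong edge of the pad and was disturbed by the post. With that fixed, the picture gave about 0.136 rad, close to the 0.132 rad from the fingertip height. The final picture estimate still scatters by roughly ±0.01 rad, with a few outliers next to the post.
- **Other things:** in the last top picture the yellow look-alikes, spool, bottle, can, mug, block and screwdriver looked unmoved. I judged that by eye, not by measurement.

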